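Hold a dried lime under the bench magnifier in its sample pan

ROBOT

A 6-joint arm with a two-finger parallel gripper is mounted at the origin on the work surface. World frame = base frame: x ahead of the robot, y to its left, z up, the work surface at z = 0. Lengths are in m, angles in degrees, forces in N, time in s.
With the tool pointing down it reaches from about 0.375 to 0.9 m from the base axis. Payload 3.1 kg.
Tool frame: the origin (TCP) lies between the finger pads; the fingertips stand bot.tip_extent ahead of it and the grasp point (between the pads) lies 2 mm behind it (bot.tip_extent is the distance from the TCP to the fingertips, in m); z points along the fingers, y is the direction in which the jaws open and shut (so a half turn about z gives the same grasp; the last joint's range is limited). The gripper opens to 87 mm and grips with 3 to 60 N. Pads are 19 mm wide; open, the fingers measure 117 mm over their backs; the gripper's body (75 mm by 190 mm) begins 51 mm behind the grasp point.
Start: joints at [54.001, 30.224, 82.088, -0, 67.689, -10.227], TCP at [0.272, 0.563, 0.24] pointing down, gripper open.
Joint ranges: [-176.69, 176.69], [-43.24, 126.21], [12.49, 139.97], [-82, 262], [0, 151.66], [-163.58, 163.58]. Speed limits (degrees/s): [159.86, 159.86, 180, 180, 180, 180].

INTERFACE

Orientations are given as a 3x3 rotation matrix whose columns are the frame's x, y, z axes.
In Python, from rig import bot, imaging, recognise, masks_of, mark_of gives the robot as it stands.
- The arm moves only by the tool send_rows, never from a script. Its argument "plan" is a list that holds one entry, the list of rows, each a list of 5 numbers: the shift along the world's x, y, z normalised to -1 to 1, where 1 is 0.03 m, then the turn about the world's z normalised to -1 to 1, where 1 is 0.1 rad, then the closure, from -1 (fully open) to 1 (shut). A call has 1 to 20 rows; each row shifts and turns the commanded pose from where the row before left it; what a row does not reach is not made up. A row lasts 1/10 s, in which the tool goes at most 50 mm and 8.59 degrees, less where a joint would pass 70% of its speed; a pose out of reach is approached as far as the arm can. A call with a number of a shift or a turn outside -1 to 1 is refused whole. A call with a gripper value outside its range is refused whole. The fingers move at their own pace and stop on an object; the grip force is fixed at half the most. Time passes only in rows, so rows that do not move let the fingers close. It gives the time, the measured TCP pose, the force and the opening at its end, in the units of the state.
- bot.read_state(): the state, without advancing time (a new reading comes with each control period).
- imaging.capture(name): name is "scene" or "top" or "wrist"; returns a dict with "img" (400x640x3 uint8, blue, green, red), "mtx" (3x3 intrinsics, pixels), "distortion" ([k1, k2, p1, p2, k3] as OpenCV has them; the pictures are not rectified), "pose" (4x4, takes a point from camera to world coordinates); the wrist camera has in their place "T_tool_cam" (4x4, takes a point from camera to tool coordinates, whose origin is the TCP and whose axes are the flange's). Camera axes: x right, y down, z forward; pixel columns grow to the right and rows downward; lengths in m; the calibration is good to about 2 mm. A picture is of the moment at which its call begins: read the wrist's pose just before it. There is no depth.
- bot.hand_in(): hands the job in, once; it reports no verdict.
Trained networks look in the newest picture that a camera, given by its name, has taken for a name from the list of things; names that differ only in an ending like _2 or _b are one class to them, and where a whole thing is asked for, a point or a joint stands for the part that bears it (a point fixed in the world has none). Each returns a list of dicts, best first, with "conf" (0 to 1); they miss things now and then, are a little off and sometimes report something else, mostly with a low value. They report only what shows in the picture. A call takes as long as a camera call. They do not tell look-alikes from the thing itself.
- recognise(camera, target): "at" ([x, y, z] in m, in world coordinates, good to about 4 mm: the middle of the surface that is visible of it).
- masks_of(camera, target): "region" (400x640 bool, what is visible of it).
- mark_of(camera, target): "at" ([x, y, z] in m, in world coordinates, good to about 4 mm: a listed point, or the origin of a listed thing).
The state is a dict: "time_s": time; "joint_positions": joint angles; "qvel": joint speeds; "tau": joint torques, N m; "position": TCP position; "tcp_rot": TCP orientation; "force": force on the tool from outside, world axes, zero at the start; "moment": the same for the moment, N m; "opening": opening from 0.0 (shut) to 1.0 (fully open).
Only numpy, scipy, OpenCV 4.12 (cv2) and the standard library are available. Lean on these libraries where they do the work, as an engineer would, in place of code of your own. Each camera call takes 0.05 s, during which the arm holds its last target.

TASK

Lift the sample pan that holds the dried lime by its wooden handle, carry it so that the lime never rolls out of its seat, and bring the lime to the middle of the bench magnifier's view, about 10 cm below the lens. Finish while still holding the pan there, level and still, for the inspector to look: do not put it down or let go. Do not touch the lime or the magnifier, and leave the empty pan, the jar and the brush where they are.

Things in the scene. Friction and masses are not known exactly. Their poses are not given: they have to be found in the camera images.
- pan: the sample pan with the lime (145 to 220 g, loose): a shallow round steel dish, 104 mm across the bottom, 116 mm at the rim, 12 mm high, floor 3 mm; a seat ring on the middle of the floor (inside 32, outside 38, height 3 mm); a wooden handle. Origin: centre of the dish's underside. z: up out of the dish; the handle points along -x, roughly to the robot. Centre of mass: in the dish.
- pan_grip (a point): centre of that pan's wooden handle, a straight bar 110 mm long (along the pan's x), 22 mm wide (along its y) and 26 mm high, flat sides upright; 133 mm from the dish's axis and 30 mm above the bench at the start. Same axes as the pan.
- pan_seat (a point): where the lime's centre is when it lies in the middle of its seat: on the dish's axis, 21 mm above the dish's underside. Same axes as the pan. The lime rolls out of the seat at a tilt of about 30 degrees.
- lime_center (a point): centre of the loose whole dried lime: a hard brown ball of 36 mm diameter, 11 to 18 g, lying in the seat ring of the pan, where it can rock about 6 mm to any side. Its axes turn as it rolls.
- lime: the same dried lime.
- lens (a point): centre of the underside of the magnifier's round lens head (98 mm outside diameter, 16 mm thick, lying level, 300 to 360 mm above the bench; its height differs from run to run). x points from the lens to its post, z up.
- magnifier: the bench magnifier, fixed. Origin: on the bench right below the lens centre. Its rod post, 13 mm thick and 438 mm high, stands 165 mm from there along its +x, on a base plate 130 by 160 mm, 18 mm high, which begins 112 mm from the origin; a thin arm joins post and lens head. The space below the lens is open.
- spare_pan: a second, empty sample pan of the same make, with the same origin and axes: leave it alone.
- jar: closed jar of petals, 74 mm across and 101 mm high, origin at the centre of its underside: leave it alone.
- brush: small brush with a wooden handle, 170 mm long, lying on the bench: leave it alone.
There are look-alikes about, which are no part of the job. What is shaped like the pan but black or purple is not meant.

How it is judged:
By the outcome, as a careful person would: the job done as asked, in the order asked, and still so for the second after the job is handed in, while the arm keeps its last pose, push and grip.
It also fails if it takes over 54 s, if anything falls off the work surface, if the arm or the gripper's body presses on something with over 40 N, if the wrist force passes 120 N, or if a joint passes its speed limit or range.

## Working session

There is one attempt and no reset: what is moved stays moved. The work goes in short steps, Python scripts to look and compute and a tool call to move; the robot and the scene stay as the last step left them, time stands still between calls to the robot, and variables do not carry over. Pictures are saved under pics/ and viewed, and the job is handed in when it is done.

Besides the shell and the picture viewer there is one more tool, called after "Request:" as name(argument=value, ...), one argument or row to a line, values as JSON. send_rows: Moves the arm, as the interface text tells. Its arguments: {"type":"object","properties":{"plan":{"type":"array"}},"required":["plan"]}

```bash
ls; mkdir -p pics
python3 - <<'E'
from rig import bot, imaging, recognise, masks_of, mark_of
import cv2
s=bot.read_state(); print(s, bot.tip_extent)
for n in ["scene","top","wrist"]:
    c=imaging.capture(n); cv2.imwrite(f"pics/{n}0.png",c["img"])
    for t in ["pan_grip","pan_seat","lime_center","lens","magnifier","pan","spare_pan","jar","brush"]:
        print(n,t,[( [round(float(v),3) for v in d["at"]],round(float(d["conf"]),2)) for d in mark_of(n,t)])
print(bot.read_state()["time_s"])
E
```

```text
pics
{'time_s': 0.0, 'joint_positions': array([ 5.39997053e+01,  3.02804589e+01,  8.21573239e+01,  2.55887033e-04,
        6.76886223e+01, -1.02284327e+01]), 'qvel': array([ 0.03098849, -0.0421399 , -0.00165018, -0.06873924,  0.03714453,
        0.00709754]), 'tau': array([ 6.31365274e-04, -4.40040350e+01, -1.76591724e+01,  6.36188406e-02,
        5.81084308e-02, -1.50805608e-04]), 'position': array([0.27130642, 0.56226238, 0.23855038]), 'tcp_rot': array([[-9.00531408e-01,  4.34789020e-01, -1.30011395e-03],
       [ 4.34790784e-01,  9.00529731e-01, -1.78240473e-03],
       [ 3.95821258e-04, -2.17038901e-03, -9.99997566e-01]]), 'force': array([0.03089345, 0.78763863, 0.62497072]), 'moment': array([0.03437993, 0.01882653, 0.03994834]), 'opening': 1.001193276502449} 0.017
scene pan_grip [([0.28, -0.201, 0.031], 0.8), ([0.49, 0.014, 0.031], 0.71), ([0.409, 0.25, 0.029], 0.59)]
scene pan_seat [([0.358, 0.128, 0.019], 0.76), ([0.625, 0.024, 0.019], 0.74), ([0.235, -0.324, 0.023], 0.7)]
scene lime_center [([0.623, 0.03, 0.018], 0.53)]
scene lens [([0.594, 0.258, 0.328], 0.95)]
scene magnifi
[... 337 characters left out ...]
.032], 0.56)]
top pan_seat [([0.233, -0.328, 0.022], 0.94), ([0.355, 0.128, 0.02], 0.75), ([0.626, 0.019, 0.026], 0.74)]
top lime_center [([0.626, 0.026, 0.027], 0.63), ([0.625, 0.024, 0.021], 0.46)]
top lens [([0.595, 0.258, 0.33], 0.89)]
top magnifier [([0.495, 0.014, 0.027], 0.48)]
top pan [([0.231, -0.328, -0.003], 0.98), ([0.354, 0.124, 0.004], 0.96), ([0.625, 0.027, -0.0], 0.65), ([0.628, 0.019, 0.025], 0.65)]
top spare_pan [([0.627, 0.023, 0.026], 0.74)]
top jar [([0.522, 0.449, -0.0], 0.68)]
top brush [([0.564, -0.436, 0.005], 0.7)]
wrist pan_grip []
wrist pan_seat []
wrist lime_center []
wrist lens []
wrist magnifier []
wrist pan []
wrist spare_pan []
wrist jar []
wrist brush []
1.5
```

View pics/scene0.png

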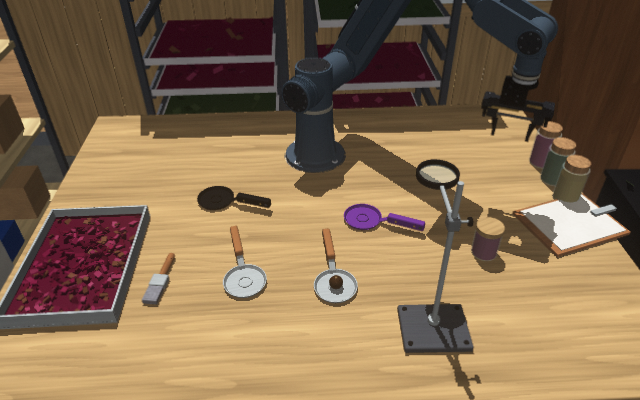

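View pics/top0.png

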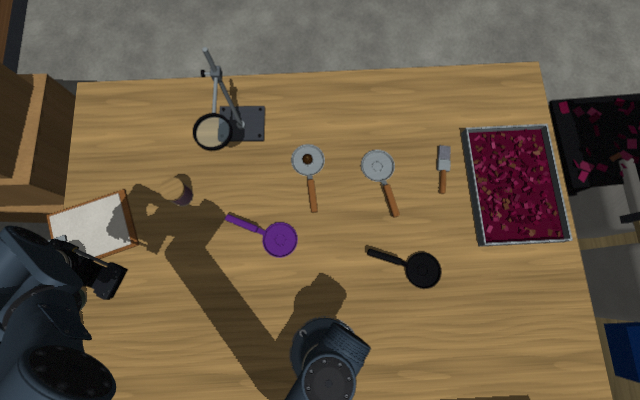

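Request:
send_rows(
  plan=[
    [[0.4,-0.9,-0.15,0.26,-1],[0.4,-0.9,-0.15,0.26,-1],[0.4,-0.9,-0.15,0.26,-1],[0.4,-0.9,-0.15,0.26,-1],[0.4,-0.9,-0.15,0.26,-1],[0.4,-0.9,-0.15,0.26,-1],[0.4,-0.9,-0.15,0.26,-1],[0.4,-0.9,-0.15,0.26,-1],[0.4,-0.9,-0.15,0.26,-1],[0.4,-0.9,-0.15,0.26,-1],[0.4,-0.9,-0.15,0.26,-1],[0.4,-0.9,-0.15,0.26,-1],[0.4,-0.9,-0.15,0.26,-1],[0.4,-0.9,-0.15,0.26,-1],[0.4,-0.9,-0.15,0.26,-1],[0.4,-0.9,-0.15,0.26,-1],[0.4,-0.9,-0.15,0.26,-1],[0.4,-0.9,-0.15,0.26,-1],[0.4,-0.9,0,0.26,-1],[0,0,0,0,-1]],
  ],
)

```text
time_s: 3.5
position: [0.5025, 0.0468, 0.1588]
tcp_rot: [[-0.999, -0.041, 0.004], [-0.041, 0.999, -0.001], [-0.004, -0.001, -1.0]]
force: [0.3, 0.3, -0.6]
opening: 0.998
```

```bash
cat > h.py <<'E'
import numpy as np, cv2
from rig import bot, imaging, recognise, masks_of, mark_of
def cap(n,tag):
    s=bot.read_state()
    c=imaging.capture(n)
    if "pose" in c: T=np.array(c["pose"])
    else:
        W=np.eye(4);W[:3,:3]=s["tcp_rot"];W[:3,3]=s["position"]
        T=W@np.array(c["T_tool_cam"])
    cv2.imwrite(f"pics/{n}{tag}.png",c["img"])
    return c,T
def toplane(c,T,px,z):
    px=np.asarray(px,float).reshape(-1,1,2)
    u=cv2.undistortPoints(px,np.array(c["mtx"]),np.array(c["distortion"])).reshape(-1,2)
    d=np.c_[u,np.ones(len(u))]@T[:3,:3].T
    o=T[:3,3]
    return o+d*((z-o[2])/d[:,2])[:,None]
def toimg(c,T,P):
    Ti=np.linalg.inv(T);r=cv2.Rodrigues(Ti[:3,:3])[0]
    return cv2.projectPoints(np.asarray(P,float).reshape(-1,3),r,Ti[:3,3],np.array(c["mtx"]),np.array(c["distortion"]))[0].reshape(-1,2)
E
python3 - <<'E'
from h import *
c,T=cap("wrist",1)
print(np.round(c["T_tool_cam"],3).tolist())
for t in ["pan","pan_grip","pan_seat","lime_center"]:
    print(t,[(np.round(d["at"],4).tolist(),round(float(d["conf"]),2)) for d in mark_of("wrist",t)])
img=c["img"].copy()
hsv=cv2.cvtColor(img,cv2.COLOR_BGR2HSV)
for t in ["pan_grip","lime"]:
  for d in masks_of("wrist",t):
    m=d["region"]; ys,xs=np.nonzero(m); print(t,d["conf"],m.sum(),xs.min(),xs.max(),ys.min(),ys.max())
    img[m]=img[m]//2+np.array([0,127,0] if t=="pan_grip" else [127,0,0],np.uint8)
cv2.imwrite("pics/w1m.png",img)
E
```

```text
[[-0.001, -0.957, -0.289, 0.081], [1.0, -0.001, -0.0, 0.0], [-0.0, -0.289, 0.957, -0.145], [0.0, 0.0, 0.0, 1.0]]
pan [([0.3592, 0.1274, 0.0013], 0.91)]
pan_grip [([0.411, 0.2473, 0.0266], 0.75), ([0.4891, 0.0129, 0.0281], 0.62)]
pan_seat [([0.6258, 0.0284, 0.0181], 0.84), ([0.3572, 0.1258, 0.0209], 0.71)]
lime_center [([0.6189, 0.0246, 0.0181], 0.81)]
pan_grip 0.72 15835 354 607 0 147
pan_grip 0.61 6576 249 345 125 333
lime 0.93 429 282 313 297 314
```

View pics/wrist1.png

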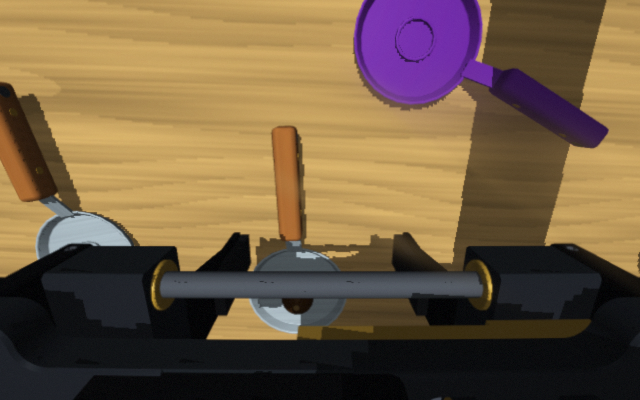

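View pics/w1m.png

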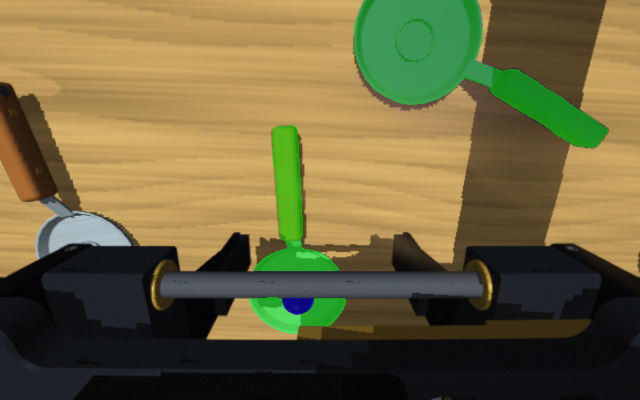

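Run:
```python
from h import *
c,T=cap("wrist",2)
ms=[d["region"] for d in masks_of("wrist","pan_grip") ]
m=[m for m in ms if m[180,288]][0]
L=[];R=[]
for y in range(135,236,4):
    xs=np.nonzero(m[y])[0]; L.append((xs.min(),y+.5));R.append((xs.max()+1,y+.5))
Lw=toplane(c,T,L,.043);Rw=toplane(c,T,R,.043)
for z in (.043,.030):
    M=(toplane(c,T,L,z)+toplane(c,T,R,z))/2
    p=np.polyfit(M[:,0],M[:,1],1);print(z,"slope deg",np.degrees(np.arctan(p[0])),[(x,round(np.polyval(p,x),4)) for x in (.45,.49,.513,.625)],M[0],M[-1])
print("width",np.mean(Lw[:,1]-Rw[:,1]))
ends=toplane(c,T,[(286,126),(290,241)],.043);print("ends",ends)
# spare handle & scene/top
for n in ("scene","top"):
    c,T=cap(n,2)
    ms=masks_of(n,"pan_grip")
    for d in ms:
        m=d["region"]; hsv=cv2.cvtColor(c["img"],cv2.COLOR_BGR2HSV)
        ys,xs=np.nonzero(m); P=toplane(c,T,np.c_[xs,ys]+.5,.02)
        print(n,round(d["conf"],2),P.mean(0))
        if abs(P.mean(0)[1]-.02)<.04:
            wood=m&(hsv[...,1]>110)
            ys,xs=np.nonzero(wood);P=toplane(c,T,np.c_[xs,ys]+.5,.036)
            P=P[P[:,0]<.56]
            p=np.polyfit(P[:,0],P[:,1],1);print(" slope",np.degrees(np.arctan(p[0])),[(x,round(np.polyval(p,x),4)) for x in (.45,.49,.513,.625)],P[:,0].min(),P[:,0].max())
    print([ (np.round(d["at"],4).tolist(),round(d["conf"],2)) for d in mark_of(n,"lens")],[ (np.round(d["at"],4).tolist(),round(d["conf"],2)) for d in mark_of(n,"lime_center")])
print(bot.read_state()["position"],bot.read_state()["time_s"])
```

```text
0.043 slope deg 4.470897135895782 [(0.45, np.float64(0.0137)), (0.49, np.float64(0.0169)), (0.513, np.float64(0.0187)), (0.625, np.float64(0.0274))] [0.43916163 0.0131963  0.043     ] [0.53347288 0.01998141 0.043     ]
0.03 slope deg 4.47089713589578 [(0.45, np.float64(0.0119)), (0.49, np.float64(0.0151)), (0.513, np.float64(0.0169)), (0.625, np.float64(0.0256))] [0.44019314 0.01148271 0.03      ] [0.53920421 0.01860594 0.03      ]
width -0.023772984646010208
ends [[0.43088959 0.0179047  0.043     ]
 [0.53913026 0.0229599  0.043     ]]
scene 0.78 [0.38513585 0.17117485 0.02      ]
scene 0.67 [0.60614837 0.02383033 0.02      ]
 slope 2.9165293068901956 [(0.45, np.float64(0.0141)), (0.49, np.float64(0.0161)), (0.513, np.float64(0.0173)), (0.625, np.float64(0.023))] 0.43844252794196015 0.5575233577023221
scene 0.65 [ 0.26046672 -0.28122049  0.02      ]
[([0.5963, 0.258, 0.3289], 0.67)] [([0.6236, 0.0284, 0.018], 0.73)]
top 0.98 [ 0.24079979 -0.30101307  0.02      ]
[([0.5954, 0.2578, 0.3336], 0.69)] []
[0.49971989 0.04981756 0.15854806] 4.35
```

View pics/top2.png

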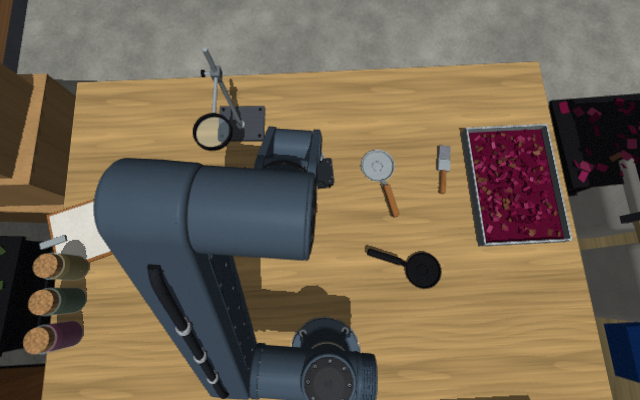

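Request:
send_rows(
  plan=[
    [[0.14,-0.27,-0.5,0.09,-1],[0.14,-0.27,-0.5,0.09,-1],[0.14,-0.27,-0.5,0.09,-1],[0.14,-0.26,-0.5,0.09,-1],[0,0,-0.5,0,-1],[0,0,-0.5,0,-1],[0,0,-0.4,0,-1],[0,0,-0.4,0,-0.5],[0,0,-0.3,0,-0.2],[0,0,-0.2,0,0],[0,0,-0.07,0,0.2],[0,0,0,0,0.3]],
  ],
)

```text
time_s: 5.55
position: [0.5165, 0.0178, 0.0273]
tcp_rot: [[-0.997, -0.08, -0.0], [-0.08, 0.997, 0.0], [0.0, 0.0, -1.0]]
force: [0.3, -1.5, -0.5]
opening: 0.631
```

Run:
```python
from h import *
c,T=cap("wrist",3);c,T=cap("scene",3)
i=cv2.resize(c["img"][180:340,220:480],None,fx=3,fy=3,interpolation=cv2.INTER_CUBIC);cv2.imwrite("pics/s3.png",i)
s=bot.read_state();print(s["position"],s["opening"],s["tcp_rot"],s["force"])
```

```text
[0.51676196 0.01773985 0.02777264] 0.5390051532593081 [[-9.96772408e-01 -8.02759762e-02  7.31601762e-04]
 [-8.02761217e-02  9.96772650e-01 -1.71693737e-04]
 [-7.15457745e-04 -2.29869732e-04 -9.99999718e-01]] [ 0.4126716  -0.33919186 -0.19062469]
```

View pics/s3.png

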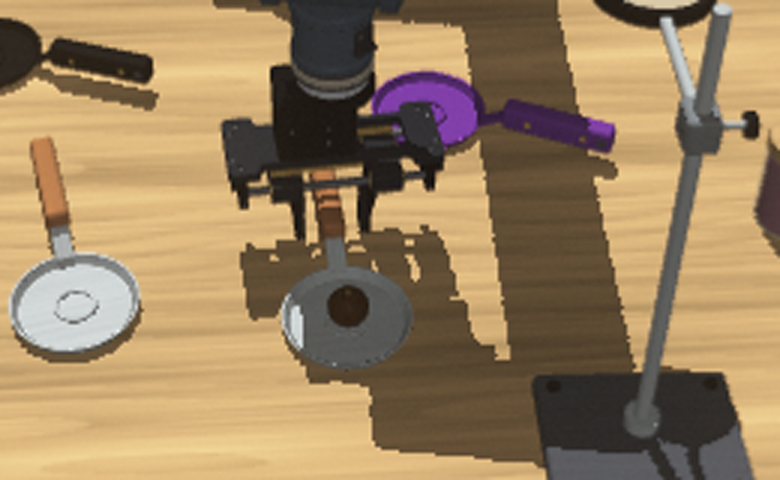

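View pics/wrist3.png

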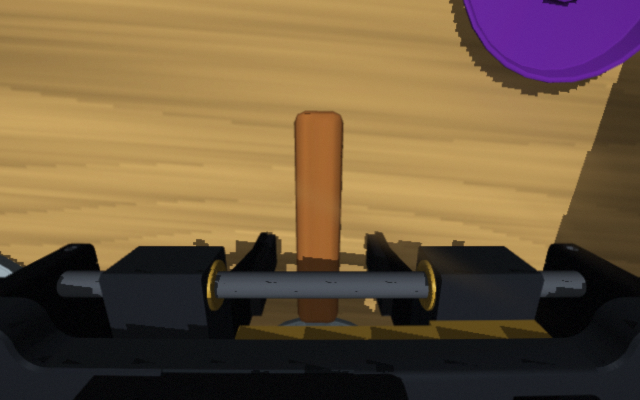

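The wrist view shows the handle straight and centred between the fingers (columns 296–342). I'm closing and making a small lift.

Request:
send_rows(
  plan=[
    [[0,0,0,0,0.4],[0,0,0,0,0.5],[0,0,0,0,1],[0,0,0,0,1],[0,0,0,0,1],[0,0,0,0,1],[0,0,0,0,1],[0,0,0,0,1]],
  ],
)

```text
time_s: 6.45
position: [0.5167, 0.0177, 0.0276]
tcp_rot: [[-0.997, -0.08, 0.0], [-0.08, 0.997, -0.0], [-0.0, -0.0, -1.0]]
force: [-0.2, -0.2, 2.0]
opening: 0.252
```

Request:
send_rows(
  plan=[
    [[0,0,0.05,0,1],[0,0,0.1,0,1],[0,0,0.15,0,1],[0,0,0.2,0,1],[0,0,0.2,0,1],[0,0,0.15,0,1],[0,0,0.1,0,1],[0,0,0.05,0,1],[0,0,0,0,1],[0,0,0,0,1]],
  ],
)

```text
time_s: 7.45
position: [0.5164, 0.0178, 0.0574]
tcp_rot: [[-0.997, -0.08, -0.0], [-0.08, 0.997, 0.0], [0.0, 0.0, -1.0]]
force: [-0.2, -0.2, -2.6]
opening: 0.251
```

Run:
```python
from h import *
c,T=cap("wrist",4);c,T=cap("scene",4)
i=cv2.resize(c["img"][180:340,220:480],None,fx=3,fy=3,interpolation=cv2.INTER_CUBIC);cv2.imwrite("pics/s4.png",i)
for t in ("pan","pan_seat","lime_center","lens"):print(t,[ (np.round(d["at"],4).tolist(),round(d["conf"],2)) for d in mark_of("scene",t)])
s=bot.read_state();print(s["position"],s["opening"],s["force"],s["moment"])
```

```text
pan [([0.2311, -0.3264, -0.0022], 0.74), ([0.3571, 0.124, 0.0013], 0.67), ([0.6165, 0.0273, 0.0263], 0.61), ([0.6224, 0.0264, 0.0482], 0.43)]
pan_seat [([0.3594, 0.128, 0.0188], 0.98), ([0.2305, -0.3255, 0.0237], 0.91), ([0.624, 0.0245, 0.0493], 0.85), ([0.5907, -0.216, 0.0036], 0.66)]
lime_center [([0.6238, 0.0293, 0.0493], 0.43)]
lens [([0.5967, 0.2566, 0.327], 0.73)]
[0.51640141 0.01774612 0.0573009 ] 0.24972823350695297 [-0.17294288  0.01462847 -2.61120375] [ 0.00424293  0.1960707  -0.00181385]
```

View pics/s4.png

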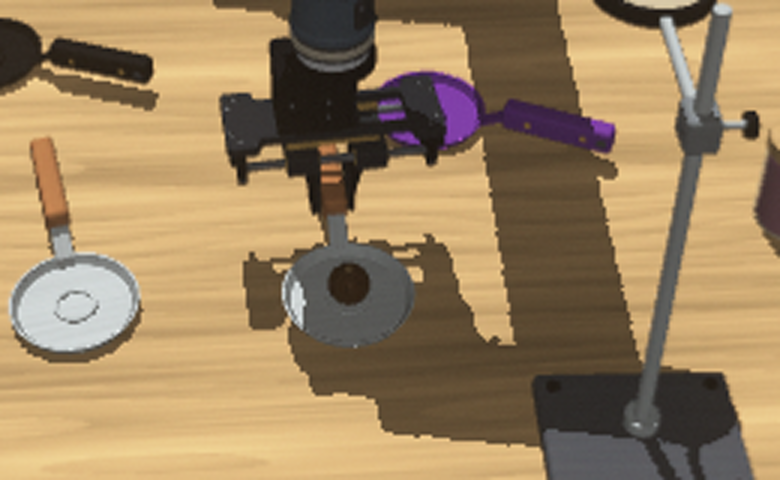

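View pics/wrist4.png

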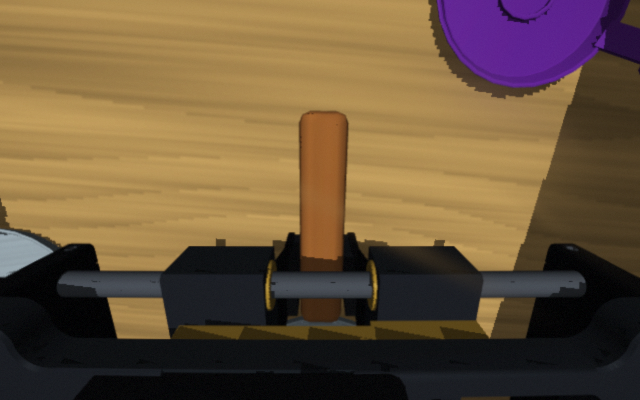

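Request:
send_rows(
  plan=[
    [[-0.02,0,0.05,0,1],[-0.04,0,0.1,0,1],[-0.07,0,0.2,0,1],[-0.11,0,0.3,0,1],[-0.15,0,0.4,0,1],[-0.15,0,0.4,0,1],[-0.15,0,0.4,0,1],[-0.15,0,0.4,0,1],[-0.15,0,0.4,0,1],[-0.15,0,0.4,0,1],[-0.15,0,0.4,0,1],[-0.15,0,0.4,0,1],[-0.15,0,0.4,0,1],[-0.15,0,0.4,0,1],[-0.15,0,0.4,0,1],[-0.11,0,0.3,0,1],[-0.09,0,0.25,0,1],[-0.07,0,0.2,0,1],[-0.04,0,0.1,0,1],[-0.02,0,0.05,0,1]],
  ],
)

```text
time_s: 9.75
position: [0.4498, 0.0177, 0.2361]
tcp_rot: [[-0.997, -0.08, 0.0], [-0.08, 0.997, -0.0], [-0.0, -0.0, -1.0]]
force: [0.0, 0.6, -2.4]
opening: 0.254
```

Run:
```python
from h import *
c,T=cap("scene",5)
for t in ("pan_seat","lime_center","lens"):print(t,[ (np.round(d["at"],4).tolist(),round(d["conf"],2)) for d in mark_of("scene",t)])
print("postfoot",toplane(c,T,[(433.5,319.5)],.018), "base corners",toplane(c,T,[(398,306),(463,305),(472,350),(404,352)],.018))
c2,T2=cap("top",5)
print([ (np.round(d["at"],4).tolist(),round(d["conf"],2)) for d in mark_of("top","lens")])
s=bot.read_state();print(s["position"],s["opening"],s["force"],s["moment"],s["time_s"])
```

```text
pan_seat [([0.5571, 0.0232, 0.2274], 0.9), ([0.2355, -0.3233, 0.0218], 0.69), ([0.3573, 0.1256, 0.0161], 0.57)]
lime_center [([0.5576, 0.0276, 0.2265], 0.72)]
lens [([0.5961, 0.2583, 0.3321], 0.87)]
postfoot [[0.75641918 0.25335693 0.018     ]] base corners [[0.7104199  0.17490214 0.018     ]
 [0.71716244 0.3364974  0.018     ]
 [0.8461828  0.321476   0.018     ]
 [0.84212614 0.16548893 0.018     ]]
[([0.5972, 0.2566, 0.329], 0.58)]
[0.44981065 0.01774012 0.23562453] 0.2483106056690618 [-1.03029138  0.10031843 -2.01282888] [ 0.01565907  0.21478013 -0.07723155] 10.05
```

View pics/scene5.png

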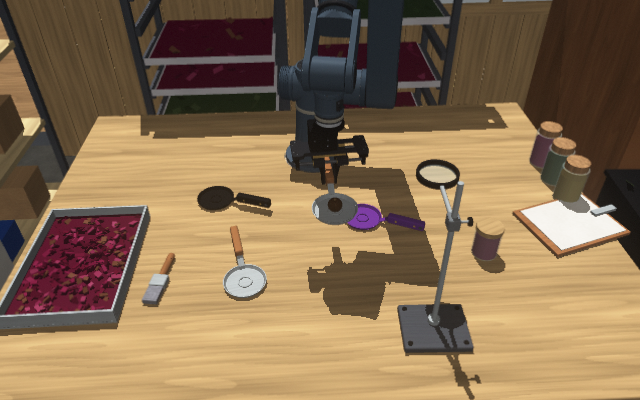

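View pics/top5.png

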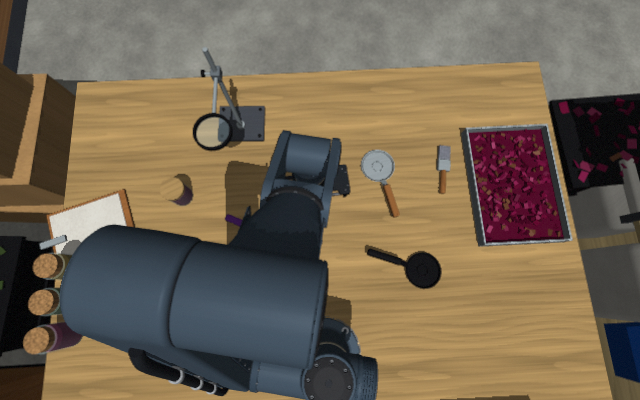

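Request:
send_rows(
  plan=[
    [[0,0.05,0,0,1],[0,0.15,0,0,1],[0,0.3,0,0,1],[0,0.4,0,0,1],[0,0.49,0,0,1],[0,0.49,0,0,1],[0,0.49,0,0,1],[0,0.49,0,0,1],[0,0.49,0,0,1],[0,0.49,0,0,1],[0,0.49,0,0,1],[0,0.49,0,0,1],[0,0.49,0,0,1],[0,0.49,0,0,1],[0,0.49,0,0,1],[0,0.49,0,0,1],[0,0.41,0,0,1],[0,0.3,0,0,1],[0,0.15,0,0,1],[0,0.05,0,0,1]],
  ],
)

```text
time_s: 12.05
position: [0.4498, 0.2488, 0.2359]
tcp_rot: [[-0.997, -0.081, -0.0], [-0.081, 0.997, -0.0], [0.0, -0.0, -1.0]]
force: [0.1, 0.1, -2.6]
opening: 0.246
```

Run:
```python
from h import *
c,T=cap("scene",6)
for t in ("pan_seat","lime_center","lens"):print(t,[ (np.round(d["at"],4).tolist(),round(d["conf"],2)) for d in mark_of("scene",t)])
i=cv2.resize(c["img"][100:300,320:560],None,fx=3,fy=3,interpolation=cv2.INTER_CUBIC);cv2.imwrite("pics/s6.png",i)
c2,T2=cap("top",6)
i=cv2.resize(c2["img"][30:230,120:360],None,fx=3,fy=3,interpolation=cv2.INTER_CUBIC);cv2.imwrite("pics/t6.png",i)
for t in ("lime_center","lens"):print(t,[ (np.round(d["at"],4).tolist(),round(d["conf"],2)) for d in mark_of("top",t)])
for n,cc,TT in (("scene",c,T),("top",c2,T2)):
    for d in masks_of(n,"lens")[:1]:
        m=d["region"].astype(np.uint8);cs=max(cv2.findContours(m,0,1)[0],key=cv2.contourArea)
        h=cv2.convexHull(cs);e=cv2.fitEllipse(h);print(n,"ellipse",e,toplane(cc,TT,[e[0]],.337))
s=bot.read_state();print(s["position"],s["opening"],s["force"],s["moment"],s["time_s"])
```

```text
pan_seat [([0.3547, 0.127, 0.0176], 0.81), ([0.2313, -0.3247, 0.0242], 0.62), ([0.5594, 0.2592, 0.2275], 0.55)]
lime_center [([0.56, 0.2642, 0.227], 0.69)]
lens [([0.5959, 0.2577, 0.3321], 0.63)]
lime_center [([0.5621, 0.2592, 0.2256], 0.46)]
lens [([0.5953, 0.2572, 0.3306], 0.8)]
scene ellipse ((445.0659484863281, 194.4574432373047), (48.5992546081543, 81.46894073486328), 150.22607421875) [[0.67118389 0.25749259 0.337     ]]
top ellipse ((214.611572265625, 112.5979995727539), (43.165748596191406, 88.5159912109375), 8.052986145019531) [[0.64724762 0.25411928 0.337     ]]
[0.44992821 0.24810787 0.2359748 ] 0.2507672273777835 [ 0.39219681  0.42173855 -2.81621087] [0.03623854 0.17394809 0.02139781] 12.5
```

View pics/s6.png

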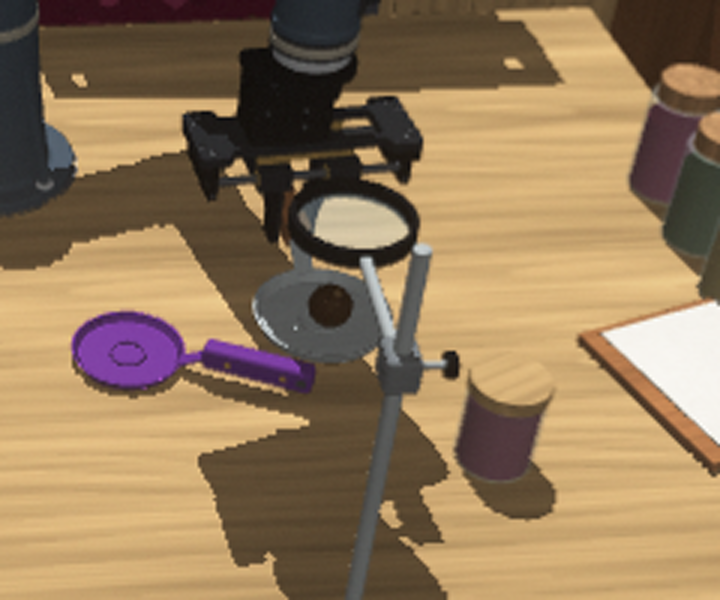

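View pics/t6.png

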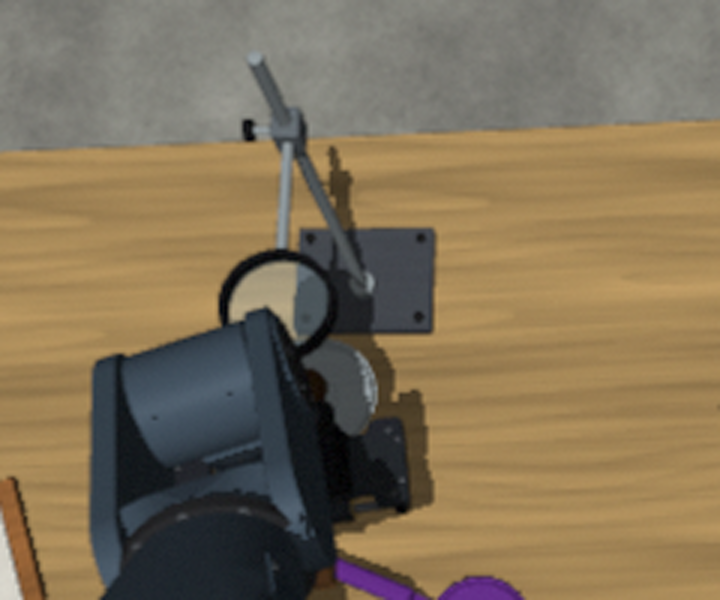

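Run:
```python
from h import *
c,T=cap("scene",7);c2,T2=cap("top",7)
def clahe_ring(c):return None
# model ring overlay: project lens head outer top/bottom circles for candidate centre
a=np.linspace(0,2*np.pi,120)
P=np.array([.596,.2575,.330])
for n,cc,TT,(x0,y0,x1,y1) in (("s",c,T,(400,140,480,210)),("t",c2,T2,(180,100,260,160))):
    k=9 if n=="s" else 9
    im=cv2.resize(cc["img"][y0:y1,x0:x1],None,fx=k,fy=k,interpolation=cv2.INTER_CUBIC)
    for z,col in ((0,(0,255,0)),(.016,(0,0,255))):
        C=P+np.c_[.049*np.cos(a),.049*np.sin(a),0*a+z]
        uv=((toimg(cc,TT,C)+.5-[x0,y0])*k).astype(np.int32)
        cv2.polylines(im,[uv.reshape(-1,1,2)],True,col,1)
    cv2.imwrite(f"pics/{n}7.png",im)
```

```text
(no output)
```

View pics/s7.png

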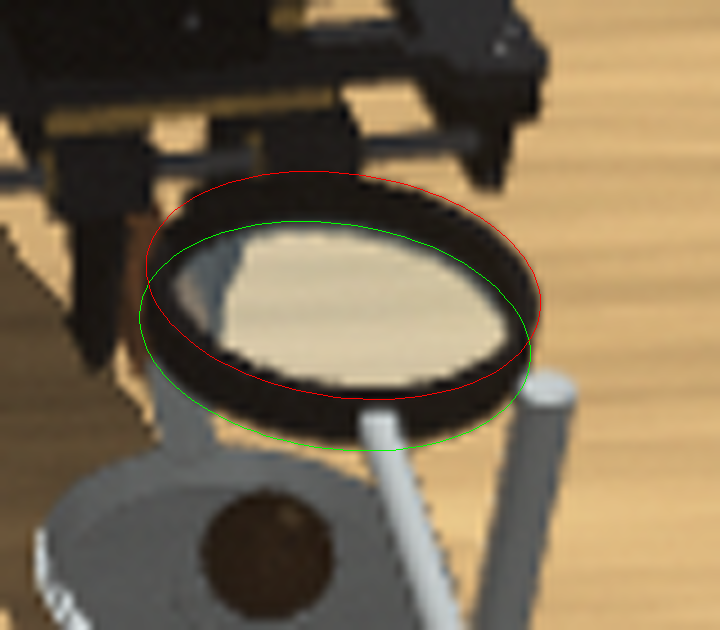

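View pics/t7.png

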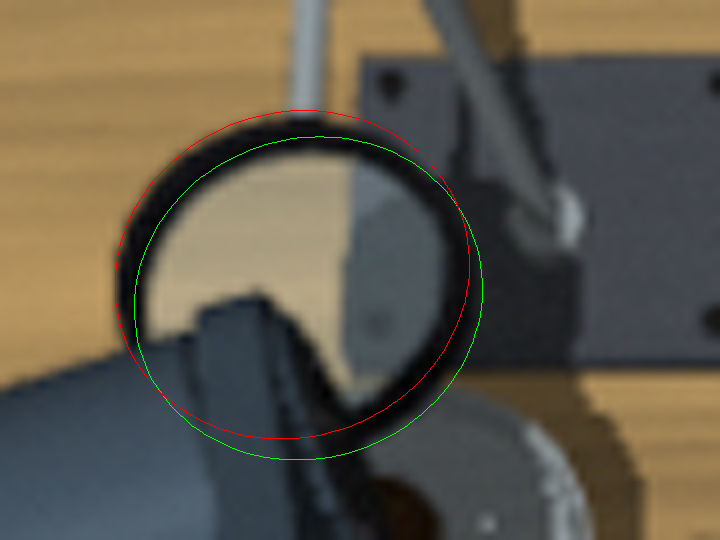

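Request:
send_rows(
  plan=[
    [[0.05,0,0,0,1],[0.1,0,0,0,1],[0.15,0,0,0,1],[0.19,0,0,0,1],[0.2,0,0,0,1],[0.19,0,0,0,1],[0.15,0,0,0,1],[0.1,0,0,0,1],[0.05,0,0,0,1],[0,0,0,0,1],[0,0,0,0,1],[0,0,0,0,1]],
  ],
)

```text
time_s: 13.8
position: [0.485, 0.2484, 0.2359]
tcp_rot: [[-0.997, -0.08, -0.0], [-0.08, 0.997, -0.0], [0.0, -0.0, -1.0]]
force: [-0.4, -0.4, -2.8]
opening: 0.25
```

```bash
cat > chk.py <<'E'
from h import *
import sys
tag=sys.argv[1]; L=np.array([float(v) for v in sys.argv[2:5]]); B=np.array([float(v) for v in sys.argv[5:8]])
c,T=cap("scene",tag)
for t in ("pan_seat","lime_center","lens","pan"):print(t,[ (np.round(d["at"],4).tolist(),round(d["conf"],2)) for d in mark_of("scene",t)])
c2,T2=cap("top",tag)
for t in ("pan_seat","lime_center","lens"):print("top",t,[ (np.round(d["at"],4).tolist(),round(d["conf"],2)) for d in mark_of("top",t)])
a=np.linspace(0,2*np.pi,120);cir=np.c_[np.cos(a),np.sin(a),0*a]
for n,cc,TT,(x0,y0,x1,y1) in (("s",c,T,(395,140,485,220)),("t",c2,T2,(180,95,270,165))):
    k=8
    im=cv2.resize(cc["img"][y0:y1,x0:x1],None,fx=k,fy=k,interpolation=cv2.INTER_CUBIC)
    def pl(C,col):
        uv=((toimg(cc,TT,C)+.5-[x0,y0])*k).astype(np.int32);cv2.polylines(im,[uv.reshape(-1,1,2)],True,col,1)
    pl(L+.049*cir,(0,255,0));pl(L+.049*cir+[0,0,.016],(0,0,255))
    d=B-TT[:3,3];d/=np.linalg.norm(d);u=np.cross(d,[0,0,1]);u/=np.linalg.norm(u);v=np.cross(d,u)
    pl(B+.018*(cir[:,:1]*u+cir[:,1:2]*v),(255,255,0))
    pl(B-[0,0,.021-.012]+.058*cir,(255,0,255))
    cv2.imwrite(f"pics/{n}c{tag}.png",im)
s=bot.read_state();print(s["position"],s["opening"],s["force"],s["moment"],s["time_s"],abs(s["qvel"]).max())
E
python3 chk.py 8 .594 .2575 .330 .593 .2575 .229
```

```text
pan_seat [([0.2353, -0.329, 0.023], 0.78), ([0.5908, 0.2551, 0.2267], 0.69), ([0.3572, 0.126, 0.0202], 0.61)]
lime_center [([0.5958, 0.265, 0.2271], 0.52)]
lens [([0.5959, 0.26, 0.3286], 0.91)]
pan [([0.5864, 0.2599, 0.2056], 0.89), ([0.3543, 0.1279, -0.0022], 0.76), ([0.2331, -0.3269, -0.0032], 0.6)]
top pan_seat [([0.2326, -0.3313, 0.0235], 0.94), ([0.594, 0.2522, 0.2292], 0.92), ([0.3556, 0.1305, 0.0217], 0.67)]
top lime_center [([0.5985, 0.2583, 0.2222], 0.37)]
top lens [([0.597, 0.257, 0.3328], 0.76)]
[0.48528423 0.24842614 0.23596073] 0.25262754292078365 [-0.43206582 -0.02636614 -2.19297257] [ 0.00226824  0.17406938 -0.0493768 ] 14.25 0.09140833700123249
```

View pics/sc8.png

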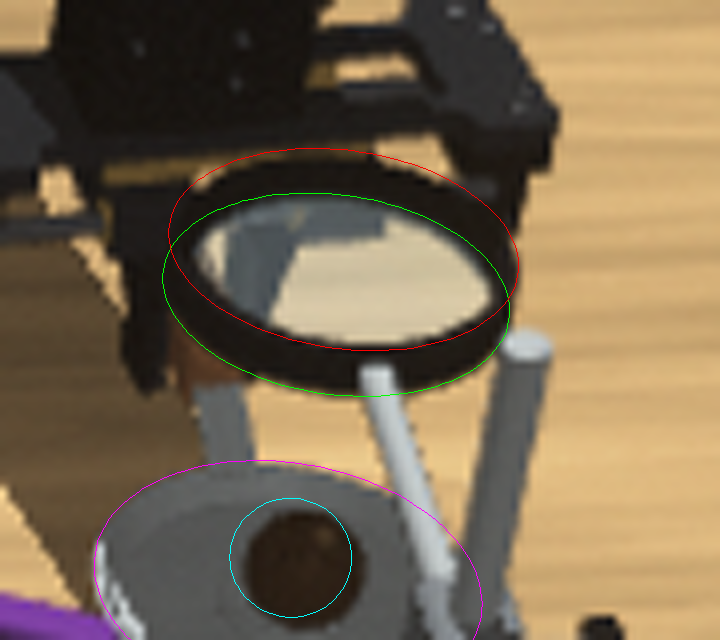

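View pics/tc8.png

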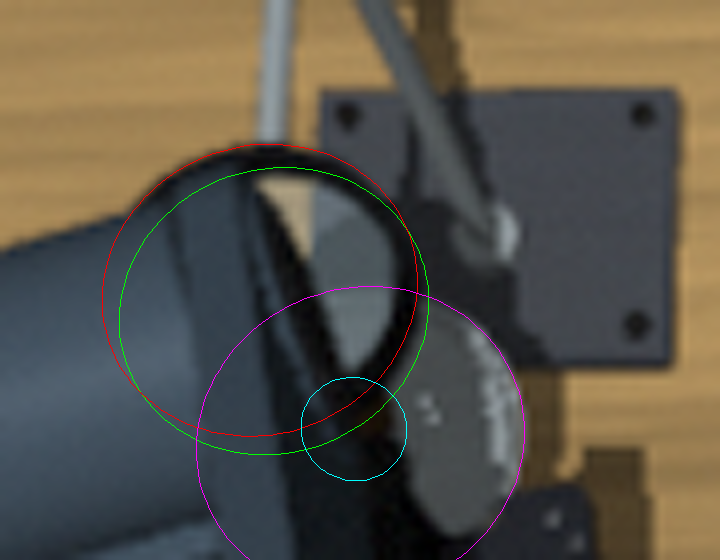

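View pics/scene8.png

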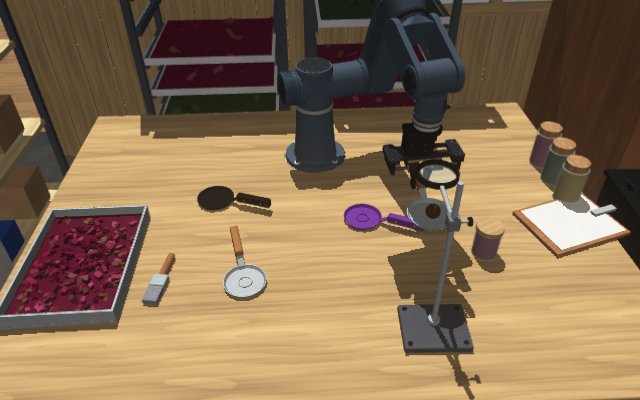

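Request:
send_rows(
  plan=[
    [[0,-0.02,0,0,1],[0,-0.03,0,0,1],[0,-0.03,0,0,1],[0,-0.02,0,0,1],[0,0,0,0,1],[0,0,0,0,1],[0,0,0,0,1],[0,0,0,0,1],[0,0,0,0,1],[0,0,0,0,1]],
  ],
)

```text
time_s: 15.25
position: [0.4853, 0.2455, 0.2359]
tcp_rot: [[-0.997, -0.08, -0.0], [-0.08, 0.997, 0.0], [0.0, 0.0, -1.0]]
force: [-0.1, 0.4, -3.1]
opening: 0.256
```

```bash
python3 chk.py 9 .594 .2575 .330 .595 .2585 .228
python3 - <<'E'
from h import *
c,T=cap("scene","10")
m=masks_of("scene","lime")
for d in m:
    ys,xs=np.nonzero(d["region"]);p=[(xs.min()+xs.max()+1)/2,(ys.min()+ys.max()+1)/2];print(d["conf"],len(xs),p,toplane(c,T,[p],.228))
c,T=cap("wrist","10")
E
```

```text
pan_seat [([0.3565, 0.1274, 0.0201], 0.85), ([0.5937, 0.2551, 0.2267], 0.83), ([0.2346, -0.3256, 0.0231], 0.72)]
lime_center [([0.5966, 0.2608, 0.2251], 0.69), ([0.5909, -0.2171, -0.0008], 0.16)]
lens [([0.5976, 0.2574, 0.3272], 0.86)]
pan [([0.5836, 0.2558, 0.2041], 0.66), ([0.3548, 0.1274, -0.0008], 0.62), ([0.2338, -0.324, -0.0026], 0.57), ([0.5935, 0.2511, 0.2274], 0.49)]
top pan_seat [([0.2341, -0.3319, 0.0227], 0.79), ([0.5977, 0.2506, 0.2301], 0.64)]
top lime_center [([0.5992, 0.2555, 0.2245], 0.49)]
top lens [([0.5986, 0.2595, 0.3301], 0.95)]
[0.48529464 0.24544557 0.23595395] 0.2484632459086427 [-0.27202968  0.1579891  -1.89311087] [-0.00186385  0.21340556 -0.00194037] 15.7 0.1142913767407277
0.48 182 [np.float64(431.5), np.float64(211.5)] [[0.60033732 0.25759732 0.228     ]]
0.32 1091 [np.float64(426.5), np.float64(205.0)] [[0.57537879 0.25090636 0.228     ]]
```

View pics/sc9.png

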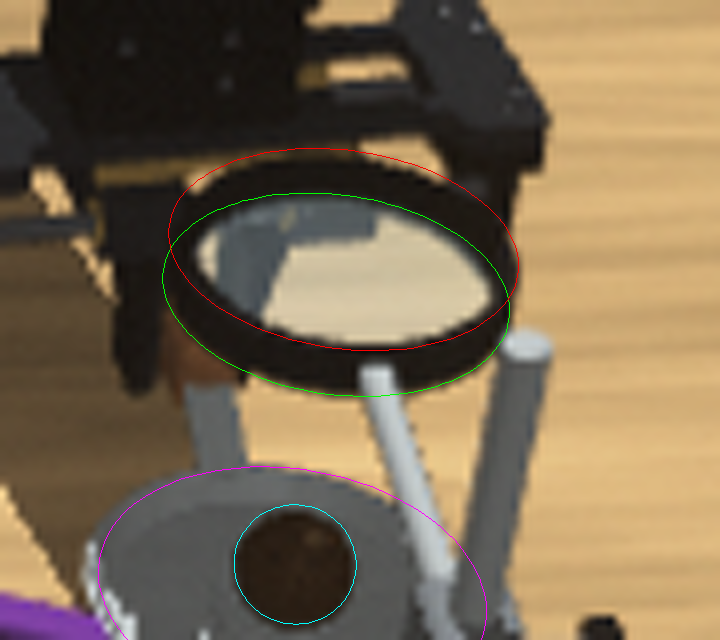

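View pics/wrist10.png

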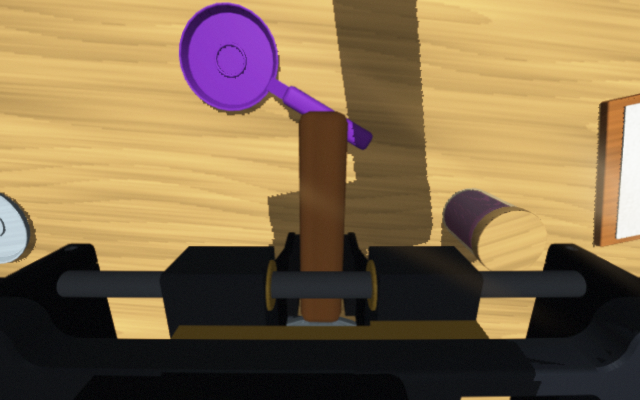

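```bash
python3 -c "
from rig import bot
s=bot.read_state();print(s['time_s'],s['opening'],abs(s['qvel']).max());print(bot.hand_in())"
```

```text
15.85 0.24663275554318004 0.09991791370433852
the job is handed in; nothing more can be done
None
```

I picked up the lime's pan by its wooden handle, about 108 mm from the dish axis. I carried it smoothly to the magnifier and handed in at 15.9 s, with the gripper still holding it below the lens.

**Last checks**
- **Position:** overlaid on the scene picture, the lime sits at about (0.595, 0.2585, 0.228) and the lens at about (0.594, 0.2575, 0.330). That puts the lime roughly 1–2 mm off centre and 10 cm below the lens.
- **Grip and tilt:** the handle's end is at the same pixel row in the wrist camera as at the lift, so it has not slipped. The seat height agrees to within about 2 mm, so I take the pan as level.
- **Stillness:** the joints were at rest at hand-in, at 0.1 degrees/s or less.

**Disagreements**
- **Network spread:** the networks' readings for the lime and the lens vary by 2–5 mm. The lime also read about 5 mm to the +y side of its seat, which is within its rocking room. I shifted the pan 3 mm to centre the lime itself rather than the seat.
- **Lens ellipse fit:** an ellipse fitted to the network's lens mask was far off because the mask included the magnifier's arm. I did not use it.
- **Top camera:** the lime was mostly hidden from it by the wrist, so the final position rests mainly on the scene camera.

I saw no contact with the lime or the magnifier. The empty pan, jar and brush looked unmoved in the pictures, though I did not measure them again at the end.

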